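Stow the tape measure under the sliding tray of the tool box

ROBOT

A 6-joint arm with a two-finger parallel gripper is mounted at the origin on the work surface; the furniture and walls round the work are solid. World frame = base frame: x ahead of the robot, y to its left, z up, the work surface at z = 0. Lengths are in m, angles in rad, forces in N, time in s.
With the tool pointing down it reaches from about 0.425 to 0.95 m from the base axis. Payload 3.5 kg.
Tool frame: the origin (TCP) lies midway between the tips of the shut fingers; the grasp point (between the pads) lies 19 mm behind it; z points along the fingers, y is the line along which they close (so a half turn about z gives the same grasp; the last joint's range is limited). The gripper opens to 85 mm and grips with 20 to 120 N. Pads are 22 mm wide; open, the fingers measure 114 mm over their backs; the gripper's body (76 mm by 85 mm) begins 54 mm behind the grasp point. The pads swing forward as they close: fully open they stand 13 mm farther back than shut.
Start: joints at [1.102, 0.286, 1.577, -0, 1.279, -0.15], TCP at [0.212, 0.641, 0.231] pointing down, gripper open.
Joint ranges: [-2.77, 2.77], [-0.9, 2.22], [0.21, 2.48], [-1.53, 4.67], [0.24, 2.81], [-2.84, 2.84]. Speed limits (rad/s): [2.79, 2.79, 3.14, 3.14, 3.14, 3.14].

INTERFACE

Orientations are given as a unit quaternion [x, y, z, w].
In Python, from plant import ctrl gives the robot as it stands. The module is installed in compiled form; this text tells all that it offers.
- The arm moves only by the shell command python3 -m inch 'ROWS' [FORCE]. ROWS is JSON, a list of rows, each a list of 5 numbers: the closure, from 0 (fully open) to 1 (shut), then the shift along the tool's x, y, z in m, then the turn about the tool's z in degrees. A call has 1 to 5 rows; each row is the pose to reach, as a shift and turn from the pose commanded when the call began, along the tool's axes at that moment; what a row does not reach only later rows make up. A row lasts 1/12 s, in which the tool goes at most 41.7 mm and 7.16 degrees, less where a joint would pass 70% of its speed; a pose out of reach is approached as far as the arm can. A call with a gripper value outside its range is refused whole. The fingers move at their own pace and stop on an object; FORCE is the grip in N (left out, the last holds). Time passes only in rows, so rows that repeat a pose let the fingers close. It gives the time, the measured TCP pose, the force, the opening and the grip force at its end, in the units of the state.
- ctrl.get_state(): the state, without advancing time (a new reading comes with each control period).
- ctrl.read_camera(name): name is "scene" or "top" or "wrist"; returns a dict with "pixels" (400x640x3 uint8, red, green, blue), "depth" (400x640 float32, m along the optical axis (not along the pixel's ray), 0 where there is no reading), "fx", "fy", "cx", "cy" (pixels), "D" ([k1, k2, p1, p2, k3] as OpenCV has them; the pictures are not rectified), "xyz" and "rotation" of the camera in the world; the wrist camera has in their place "mount" (4x4, takes a point from camera to tool coordinates, whose origin is the TCP and whose axes are the flange's). Camera axes: x right, y down, z forward; pixel columns grow to the right and rows downward; lengths in m; the calibration is good to about 2 mm. A picture is of the moment at which its call begins: read the wrist's pose just before it.
- ctrl.sign_off(): hands the job in; it is judged then, once.
Trained networks look in a picture, given as the dict that the camera call returned (one of the last four; its "shot" number tells which), for a name from the list of things; names that differ only in an ending like _2 or _b are one class to them, and where a whole thing is asked for, a point or a joint stands for the part that bears it (a point fixed in the world has none). Each returns a list of dicts, best first, with "score" (0 to 1); they miss things now and then, are a little off and sometimes report something else, mostly with a low value. They report only what shows in the picture. A call takes as long as a camera call. They do not tell look-alikes from the thing itself.
- ctrl.spot_in(query, picture): "at" ([column, row] in pixels, amid what is visible of it).
- ctrl.tip_of(query, picture): "at" ([column, row] in pixels: a listed point, or the origin of a listed thing).
The state is a dict: "time": time; "qpos": joint angles; "dq": joint speeds; "joint_efforts": joint torques, N m; "eef_pos": TCP position; "tcp_rot": TCP orientation; "contact_force": force on the tool from outside, world axes, zero at the start; "wrist_torque": the same for the moment, N m; "opening": opening from 0.0 (shut) to 1.0 (fully open); "finger_force": force on a finger pad.
Only numpy, scipy, OpenCV 4.12 (cv2) and the standard library are available. Lean on these libraries where they do the work, as an engineer would, in place of code of your own. Each camera call takes 0.05 s, during which the arm holds its last target. There are 200 camera calls.

TASK

Put the tape measure away in its cutout, which lies in the middle of the tool box under the sliding tray: slide the tray one click aside, to the stop at either end, press the tape measure down flat into the cutout until it sits fully home and let it go, then slide the tray back over it until it clicks into its middle stop. Leave the pliers and the screwdriver where they are.

Things in the scene. Friction and masses are not known exactly. Their poses are not given: they have to be found in the camera images.
- case: Open grey tool box, fixed to the table; 162 mm across (its x, away from the robot), 352 mm long (its y, along the rails, to the left), walls 46 mm high, 6 mm thick, a rail on each long wall up to 55 mm. Origin: middle of its underside. Three compartments side by side along y, floor at 6 mm: left and right ones hold odds and ends; the middle one, under the tray, has a black insert with the cutout.
- tray (a joint): Slide of the black tray along the case's y (m): 0 = middle stop, over the cutout; it grows to the left (+y). Stops at -0.115, 0 and +0.115, where a sprung ball drops into a notch and draws the tray in from about 4 mm either side; it travels 4 mm past the end stops. It starts up to 30 mm off the middle. About 10 to 20 N to leave a stop, 1 to 3 N between stops.
- tray_grip (a point): Top of the middle of the tray's grip, 106 mm above the table; axes as the case's. The grip is a bar across the tray: 90 mm along x, 14 mm thick along y, 22 mm deep, on a thin web. The tray is 150 mm along x by 106 mm along y, underside 48 mm and rim 74 mm above the table; things fixed in it reach 68 mm. Otherwise clear for 42 mm either side of the grip. A knob on the front edge reaches 80 mm.
- cutout (a point): Centre of the cutout's floor, 9 mm above the table; axes as the case's. Pocket 66 mm (x) by 70 mm (y), 18 mm deep, bevelled at the two ends. Thumb notches about 48 mm wide run to the long walls at front and back (-x, +x), so fingers that close along x have room. A sprung rib at each end (-y, +y) grips the tape measure: it stands 9 to 14 mm proud until pressed down with about 5 to 15 N.
- tape_measure: Yellow tape measure lying flat, loose, about 0.18 kg; case 62 mm wide (its x), 66 mm long (its y, from -29 to +37 mm), 32 mm high, plus a small end hook to y = -37 at one corner. Origin on its underside. It fits the cutout with its x along the case's x, either way round (yaw equal to the case's or half a turn from it), with 2 mm of play on each side.
- tape_mid (a point): Centre of the underside of the tape measure's 62 x 66 mm case (4 mm along its +y from the body's origin); axes as the tape measure's. Fully home it lies on the centre of the cutout's floor.
- pliers: Pliers with red handles, 177 x 55 x 12 mm, lying on the table in front of the tool box and to the right; length along their y, origin at the middle of the underside. A bystander.
- screwdriver: Screwdriver with a blue handle, 170 mm long (its y), 26 mm high, lying on the table right of the pliers, origin at the middle of its underside. A bystander.
Things that resemble listed ones, but are neither listed nor needed, are in the scene too. There is more than one size of the tape_measure; the one meant has the size given above.

How it is judged:
By the outcome, as a careful person would: the job done as asked, in the order asked, and still so for the second after the job is handed in, with the robot touching nothing.
It also fails if it takes over 67 s, if anything falls off the work surface, if the arm or the gripper's body presses on something with over 40 N, if the wrist force passes 120 N, or if a joint passes its speed limit or range.

## Working session

There is one attempt and no reset: what is moved stays moved. The work goes in short steps, Python scripts to look and compute and a shell command to move; the robot and the scene stay as the last step left them, time stands still between calls to the robot, and variables do not carry over. Pictures are saved under pics/ and viewed, at most 10 in all, crops included, and the job is handed in when it is done.

```bash
mkdir -p pics; cat > h.py <<'E'
import numpy as np, cv2, json
from plant import ctrl
from scipy.spatial.transform import Rotation as R
def cam(n):
    s=ctrl.get_state(); p=ctrl.read_camera(n)
    if 'mount' in p:
        T=np.eye(4);T[:3,:3]=R.from_quat(s['tcp_rot']).as_matrix();T[:3,3]=s['eef_pos']
        p['T']=T@np.array(p['mount'])
    else:
        r=np.array(p['rotation'],float); T=np.eye(4)
        T[:3,:3]=r if r.shape==(3,3) else R.from_quat(r).as_matrix(); T[:3,3]=p['xyz'];p['T']=T
    return p
def K(p): return np.array([[p['fx'],0,p['cx']],[0,p['fy'],p['cy']],[0,0,1.]])
def ray(p,uv):
    q=cv2.undistortPoints(np.array(uv,float).reshape(-1,1,2),K(p),np.array(p['D'],float)).reshape(-1,2)
    return np.c_[q,np.ones(len(q))]
def at_z(p,uv,z):
    d=ray(p,uv)@p['T'][:3,:3].T; o=p['T'][:3,3]
    return o+d*((z-o[2])/d[:,2])[:,None]
def cloud(p):
    v,u=np.mgrid[0:400,0:640]; d=p['depth'].ravel()
    return ((ray(p,np.c_[u.ravel(),v.ravel()])*d[:,None])@p['T'][:3,:3].T+p['T'][:3,3]).reshape(400,640,3)
def save(p,f): cv2.imwrite('pics/'+f,p['pixels'][:,:,::-1])
def delta(xyz,yaw=None):
    s=ctrl.get_state(); r=R.from_quat(s['tcp_rot']); return r.inv().apply(np.array(xyz)-s['eef_pos'])
E
python3 - <<'E'
from h import *
np.set_printoptions(precision=3,suppress=True)
s=ctrl.get_state(); print(s['time'],s['eef_pos'],R.from_quat(s['tcp_rot']).as_matrix())
for n in ['top','scene']:
    p=cam(n); save(p,n+'0.png'); print(n,p['T'])
    for q in ['tape_measure','tape_mid','tray_grip','cutout','case','pliers','screwdriver']:
        print(q,[(np.round(a['at']),round(a['score'],2)) for a in ctrl.tip_of(q,p)][:4])
E
```

```text
0.0 [0.211 0.64  0.23 ] [[-0.95   0.313 -0.001]
 [ 0.313  0.95  -0.002]
 [ 0.    -0.002 -1.   ]]
top [[-0.02  -0.999  0.038  0.363]
 [-0.999  0.021  0.025 -0.209]
 [-0.026 -0.038 -0.999  1.12 ]
 [ 0.     0.     0.     1.   ]]
tape_measure [(array([426., 171.]), 0.73), (array([374., 142.]), 0.69), (array([433., 234.]), 0.68)]
tape_mid [(array([375., 205.]), 0.79), (array([425., 172.]), 0.66), (array([373., 147.]), 0.57)]
tray_grip [(array([222., 179.]), 0.8)]
cutout []
case [(array([226., 182.]), 0.57)]
pliers [(array([361., 259.]), 0.75)]
screwdriver [(array([434., 234.]), 0.58)]
scene [[ 0.807 -0.289  0.514  0.002]
 [-0.59  -0.365  0.72  -0.796]
 [-0.021 -0.885 -0.465  0.5  ]
 [ 0.     0.     0.     1.   ]]
tape_measure [(array([414., 289.]), 0.97), (array([396., 251.]), 0.86), (array([339., 273.]), 0.56)]
tape_mid [(array([416., 293.]), 0.92), (array([393., 248.]), 0.8), (array([345., 279.]), 0.75)]
tray_grip [(array([279., 167.]), 0.8)]
cutout [(array([279., 201.]), 0.65)]
case [(array([279., 204.]), 0.65)]
pliers [(array([287., 288.]), 0.81), (array([414., 295.]), 0.22)]
screwdriver [(array([365., 330.]), 0.97)]
```

View pics/top0.png

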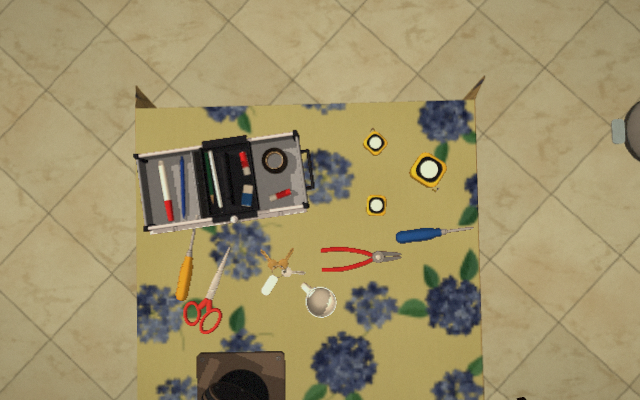

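The top view shows the case around (225,180) with the tray slightly left of or near the middle. Yellow tape measures are at (428,170, large), (375,142) and (376,205), and the pliers are at (360,258). Next I'll measure the sizes and the poses.

```bash
python3 - <<'E'
from h import *
np.set_printoptions(precision=4,suppress=True)
p=cam('top'); C=cloud(p); print(p['fx'])
for (u,v) in [(428,170),(375,142),(376,205)]:
    W=C[v-32:v+32,u-32:u+32]
    m=((W[:,:,2]>0.012)&(W[:,:,2]<0.08)).astype(np.uint8)
    n,l,st,ce=cv2.connectedComponentsWithStats(m); k=l==1+np.argmax(st[1:,4])
    P=W[k]; zt=np.median(P[:,2]); P2=P[P[:,2]>zt-0.008]
    print((u,v),'ztop',zt,cv2.minAreaRect((P2[:,:2]*1000).astype(np.float32)),len(P2))
# case: points in region
v0,v1,u0,u1=100,250,120,330
W=C[v0:v1,u0:u1].reshape(-1,3)
Z=W[:,2]; 
for lo,hi in [(.05,.06),(.069,.079),(.1,.112)]:
    k=(Z>lo)&(Z<hi); P=(W[k][:,:2]*1000).astype(np.float32)
    print(lo,k.sum(),cv2.minAreaRect(P),np.median(P,0))
big=cv2.resize(p['pixels'][110:250,120:460],None,fx=2.3,fy=2.3,interpolation=cv2.INTER_CUBIC)
cv2.imwrite('pics/crop1.png',big[:,:,::-1])
E
```

```text
505.86805706991805
(428, 170) ztop 0.03299837531658967 ((483.67327880859375, -415.9261474609375), (65.98474884033203, 62.78145980834961), 55.16655731201172) 842
(375, 142) ztop 0.02284031121046315 ((545.7393798828125, -304.0589599609375), (43.46790313720703, 42.97855758666992), 43.849456787109375) 380
(376, 205) ztop 0.022691476358046136 ((409.99407958984375, -303.4523620605469), (41.55232238769531, 43.670127868652344), 88.20301055908203) 388
0.05 2738 ((466.0503845214844, 28.404281616210938), (178.47808837890625, 351.7103271484375), 6.976705074310303) [469.8016  13.3346]
0.069 595 ((465.135009765625, 6.276218414306641), (175.275146484375, 106.21327209472656), 7.094080924987793) [464.8752  -1.6683]
0.1 295 ((469.91534423828125, 6.688009262084961), (90.07725524902344, 14.539735794067383), 7.209439754486084) [469.2155   5.8747]
```

View pics/crop1.png

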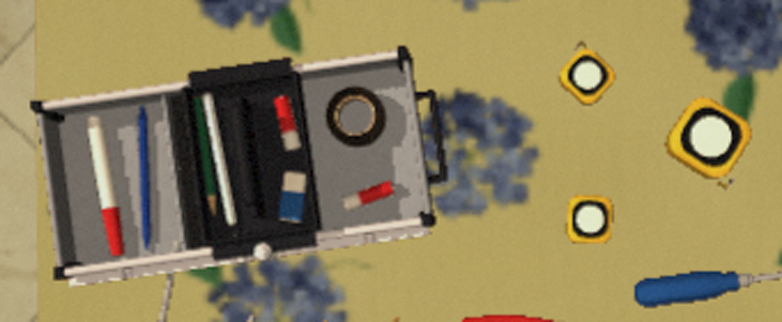

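Case: yaw 7.1°, centre about (0.467, 0.028), tray at −22 mm, so the near end stop is to the right. The target tape is at (0.484, −0.416), yaw −35°. I'll move over the grip first.

```bash
python3 -m inch '[[0.45,-0.022,-0.026,0,0],[0.45,-0.044,-0.052,0,0],[0.45,-0.066,-0.078,0,0],[0.45,-0.088,-0.104,0,0],[0.45,-0.111,-0.130,0,0]]' 40
python3 -m inch '[[0.45,-0.022,-0.026,0,0],[0.45,-0.044,-0.052,0,0],[0.45,-0.066,-0.078,0,0],[0.45,-0.088,-0.104,0,0],[0.45,-0.111,-0.130,0,0]]'
python3 -m inch '[[0.45,-0.022,-0.026,0,0],[0.45,-0.044,-0.052,0,0],[0.45,-0.066,-0.078,0,0],[0.45,-0.088,-0.104,0,0],[0.45,-0.111,-0.130,0,0]]'
python3 -m inch '[[0.45,-0.022,-0.026,0,-5],[0.45,-0.044,-0.052,0,-10],[0.45,-0.066,-0.078,0,-15],[0.45,-0.088,-0.104,0,-20],[0.45,-0.111,-0.130,0,-25.3]]'
python3 -m inch '[[0.45,0,0,0,0],[0.45,0,0,0,0]]'
python3 - <<'E'
from h import *
np.set_printoptions(precision=4,suppress=True)
s=ctrl.get_state();print(s['qpos'],R.from_quat(s['tcp_rot']).as_matrix()[:2])
p=cam('wrist'); save(p,'w1.png')
a=ctrl.tip_of('tray_grip',p)
for x in a[:2]: print(x['score'],x['at'],at_z(p,[x['at']],.106))
C=cloud(p).reshape(-1,3);k=(C[:,2]>.1)&(C[:,2]<.112)
print(k.sum(),cv2.minAreaRect((C[k][:,:2]*1000).astype(np.float32)))
k=(C[:,2]>.069)&(C[:,2]<.079)
print(k.sum(),cv2.minAreaRect((C[k][:,:2]*1000).astype(np.float32)))
E
```

```text
time: 1.27
eef_pos: [0.2763, 0.4814, 0.2314]
tcp_rot: [0.158, 0.987, 0.0, 0.0]
contact_force: [1.1, 0.8, 0.8]
opening: 0.549
finger_force: 0.0
time: 1.68
eef_pos: [0.341, 0.3231, 0.2316]
tcp_rot: [0.158, 0.987, 0.0, 0.0]
contact_force: [0.6, 0.3, 0.7]
opening: 0.549
finger_force: 0.0
time: 2.1
eef_pos: [0.4057, 0.1648, 0.2317]
tcp_rot: [0.159, 0.987, 0.0, 0.001]
contact_force: [0.8, 0.4, 0.6]
opening: 0.551
finger_force: 0.0
time: 2.52
eef_pos: [0.4705, 0.0063, 0.2317]
tcp_rot: [-0.063, 0.998, -0.0, 0.0]
contact_force: [0.5, -0.4, 0.6]
opening: 0.55
finger_force: 0.0
time: 2.68
eef_pos: [0.4705, 0.0067, 0.2314]
tcp_rot: [-0.059, 0.998, 0.0, -0.0]
contact_force: [-0.1, 1.0, -0.1]
opening: 0.55
finger_force: 0.0
[-0.2021 -0.1789  2.062   0.0003  1.2586 -1.8914] [[-0.993  -0.1182 -0.0001]
 [-0.1182  0.993   0.0003]]
0.76 [326.5, 198.0] [[0.471  0.0068 0.106 ]]
1762 ((468.5458068847656, 6.566713333129883), (88.3641128540039, 13.6800537109375), 7.262590408325195)
2894 ((459.4560241699219, 5.5164947509765625), (166.19906616210938, 106.29640197753906), 7.0188798904418945)
```

View pics/w1.png

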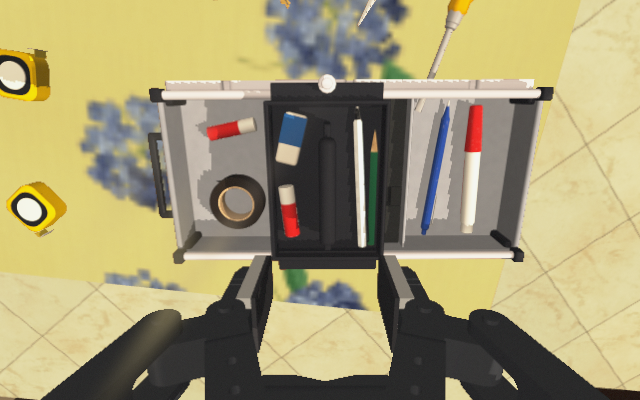

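The wrist view shows the tray grip centred under the tool at (326,198), with contents below it on both sides. I'll descend and grip.

```bash
python3 -m inch '[[0.45,0,0,0.035,0],[0.45,0,0,0.07,0],[0.45,0,0,0.105,0],[0.45,0,0,0.14,0],[0.45,0,0,0.151,0]]'
python3 -m inch '[[0.45,0,0,0,0],[1,0,0,0,0],[1,0,0,0,0],[1,0,0,0,0],[1,0,0,0,0]]' 60
python3 -m inch '[[1,0,0,0,0],[1,0,0,0,0],[1,0,0,0,0],[1,0,0,0,0]]'
```

```text
time: 3.2
eef_pos: [0.4658, 0.0103, 0.0753]
tcp_rot: [-0.062, 0.998, 0.001, -0.005]
contact_force: [-0.1, -1.0, -0.8]
opening: 0.55
finger_force: 0.0
time: 3.62
eef_pos: [0.4723, 0.008, 0.0832]
tcp_rot: [-0.061, 0.998, -0.0, 0.003]
contact_force: [-1.7, 1.7, 6.9]
opening: 0.149
finger_force: 60.8
time: 3.95
eef_pos: [0.4723, 0.008, 0.0832]
tcp_rot: [-0.061, 0.998, -0.0, 0.002]
contact_force: [-1.6, 1.8, 7.3]
opening: 0.151
finger_force: 60.8
```

```bash
python3 -m inch '[[1,0,-0.01,0,0],[1,0,-0.025,0,0],[1,0,-0.04,0,0],[1,0,-0.055,0,0],[1,0,-0.07,0,0]]'
python3 -m inch '[[1,0,-0.01,0,0],[1,0,-0.016,0,0],[1,0,-0.02,0,0],[1,0,-0.023,0,0],[1,0,-0.023,0,0]]'
python3 -m inch '[[1,0,0,0,0],[1,0,0,0,0]]'
python3 - <<'E'
from h import *
c=np.array([.467,.0283]);y=np.array([-np.sin(.1239),np.cos(.1239)])
print((ctrl.get_state()['eef_pos'][:2]-c)@y)
p=cam('top');C=cloud(p)[100:260,120:340].reshape(-1,3)
for lo,hi in[(.05,.06),(.1,.112)]:
    k=(C[:,2]>lo)&(C[:,2]<hi)
    print(k.sum(),cv2.minAreaRect((C[k][:,:2]*1000).astype(np.float32)))
E
```

```text
time: 4.37
eef_pos: [0.4806, -0.0601, 0.0832]
tcp_rot: [-0.061, 0.998, 0.002, 0.002]
contact_force: [0.1, 10.6, 8.2]
opening: 0.153
finger_force: 61.0
time: 4.78
eef_pos: [0.4837, -0.0847, 0.0833]
tcp_rot: [-0.061, 0.998, -0.0, 0.002]
contact_force: [-0.5, 3.5, 7.0]
opening: 0.149
finger_force: 60.8
time: 4.95
eef_pos: [0.4837, -0.0846, 0.0833]
tcp_rot: [-0.061, 0.998, -0.001, 0.003]
contact_force: [-0.7, 1.9, 5.1]
opening: 0.151
finger_force: 60.7
-0.1141100286562799
849 ((464.8176574707031, 28.59649658203125), (170.3776397705078, 352.56640625), 7.137058258056641)
0 ((0.0, 0.0), (0.0, 0.0), 0.0)
```

```bash
python3 -m inch '[[0.45,0,0,0,0],[0.45,0,0,0,0],[0.45,0,0,0,0],[0.45,0,0,0,0]]'
python3 -m inch '[[0.45,0,0,-0.03,0],[0.45,0,0,-0.06,0],[0.45,0,0,-0.09,0],[0.45,0,0,-0.12,0],[0.45,0,0,-0.15,0]]'
python3 -m inch '[[0,0.004,-0.033,0,0],[0,0.008,-0.066,0,0],[0,0.012,-0.099,0,0],[0,0.016,-0.132,0,0],[0,0.02,-0.165,0,0]]'
python3 -m inch '[[0,0.004,-0.033,0,0],[0,0.008,-0.066,0,0],[0,0.012,-0.099,0,0],[0,0.016,-0.132,0,0],[0,0.02,-0.165,0,0]]'
python3 -m inch '[[0,0,0,0,7],[0,0,0,0,14],[0,0,0,0,21],[0,0,0,0,28],[0,0,0,0,35]]'
python3 -m inch '[[0,0,0,0,7],[0,0,0,0,14],[0,0,0,0,21],[0,0,0,0,28],[0,0,0,0,35]]'
python3 -m inch '[[0,0,0,0,7],[0,0,0,0,14],[0,0,0,0,21],[0,0,0,0,28],[0,0,0,0,35]]'
python3 -m inch '[[0,0,0,0,7],[0,0,0,0,14],[0,0,0,0,21],[0,0,0,0,26.8],[0,0,0,0,26.8]]'
python3 -m inch '[[0,0,0,0,0],[0,0,0,0,0]]'
python3 - <<'E'
from h import *
np.set_printoptions(precision=4,suppress=True)
s=ctrl.get_state();r=R.from_quat(s['tcp_rot']).as_matrix();print(s['qpos'],np.degrees(np.arctan2(r[1,1],r[0,1])))
p=cam('wrist'); save(p,'w2.png')
C=cloud(p).reshape(-1,3);k=(C[:,2]>.025)&(C[:,2]<.04)&(np.hypot(C[:,0]-.484,C[:,1]+.416)<.06)
q=cv2.minAreaRect((C[k][:,:2]*1000).astype(np.float32));print(k.sum(),q,np.median(C[k][:,2]))
print(delta([q[0][0]/1000,q[0][1]/1000,.01]))
t=cam('top');T=cloud(t)[100:260,120:360].reshape(-1,3)
for lo,hi in[(.05,.06),(.1,.112)]:
    k=(T[:,2]>lo)&(T[:,2]<hi)
    print(k.sum(),cv2.minAreaRect((T[k][:,:2]*1000).astype(np.float32)))
E
```

```text
time: 5.33
eef_pos: [0.4814, -0.0844, 0.0803]
tcp_rot: [-0.061, 0.998, -0.0, -0.0]
contact_force: [0.2, -0.4, -0.2]
opening: 0.547
finger_force: 0.0
time: 5.75
eef_pos: [0.4812, -0.0842, 0.2315]
tcp_rot: [-0.061, 0.998, 0.0, -0.0]
contact_force: [0.4, 0.8, 0.1]
opening: 0.55
finger_force: 0.0
time: 6.17
eef_pos: [0.4815, -0.252, 0.2302]
tcp_rot: [-0.061, 0.998, -0.0, -0.0]
contact_force: [1.0, 0.5, -0.9]
opening: 0.999
finger_force: 0.0
time: 6.58
eef_pos: [0.4818, -0.4183, 0.2298]
tcp_rot: [-0.061, 0.998, 0.0, -0.0]
contact_force: [1.2, -0.3, 0.4]
opening: 1.004
finger_force: 0.0
time: 7.0
eef_pos: [0.4819, -0.4168, 0.2296]
tcp_rot: [0.245, 0.97, 0.0, -0.0]
contact_force: [0.2, -0.8, 0.7]
opening: 0.999
finger_force: 0.0
time: 7.42
eef_pos: [0.482, -0.4166, 0.2298]
tcp_rot: [0.525, 0.851, 0.0, -0.0]
contact_force: [-0.2, 0.8, 0.1]
opening: 0.997
finger_force: 0.0
time: 7.83
eef_pos: [0.482, -0.4166, 0.2298]
tcp_rot: [0.757, 0.654, -0.0, -0.0]
contact_force: [-0.2, 0.9, -0.7]
opening: 0.999
finger_force: 0.0
time: 8.25
eef_pos: [0.482, -0.4166, 0.2298]
tcp_rot: [0.886, 0.463, -0.0, -0.0]
contact_force: [0.0, 0.1, -0.2]
opening: 0.998
finger_force: 0.0
time: 8.42
eef_pos: [0.4821, -0.4167, 0.23]
tcp_rot: [0.886, 0.464, -0.0, -0.0]
contact_force: [-0.0, 0.8, 0.6]
opening: 0.999
finger_force: 0.0
[-0.8717  0.2058  1.6757 -0.0001  1.2606 -0.2669] -34.64752796356382
3814 ((480.9713439941406, -419.32476806640625), (73.44397735595703, 62.08085632324219), 56.9498176574707) 0.031091578723830005
[-0.0029  0.0006  0.2201]
2842 ((467.8298645019531, 29.100433349609375), (175.26808166503906, 352.3827209472656), 6.886013507843018)
301 ((480.6386413574219, -86.08302307128906), (88.72172546386719, 14.22600269317627), 6.763015270233154)
```

View pics/w2.png

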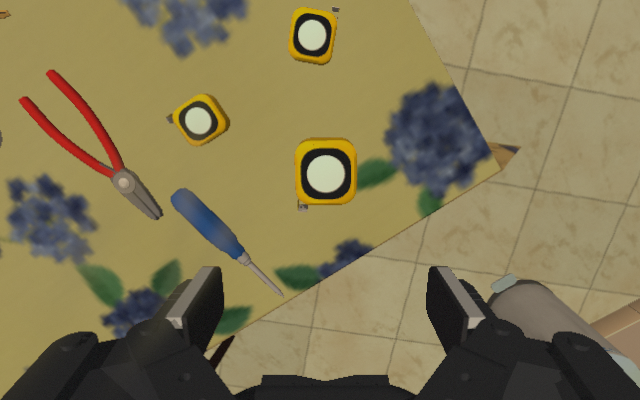

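The tape sits centred between the fingers at (326,172), and the tray reads −115 mm, clicked. I'll descend and grasp.

```bash
python3 -m inch '[[0,0,0,0.035,0],[0,0,0,0.07,0],[0,0,0,0.105,0],[0,0,0,0.14,0],[0,0,0,0.165,0]]'
python3 -m inch '[[0,0,0,0.02,0],[0,0,0,0.035,0],[0,0,0,0.047,0],[0,0,0,0.057,0],[0,0,0,0.064,0]]'
python3 -m inch '[[0,0,0,0,0],[0.5,0,0,0,0],[0.5,0,0,0,0],[0.5,0,0,0,0],[0.5,0,0,0,0]]' 90
python3 -m inch '[[0.5,0,0,0,0],[0.5,0,0,0,0],[0.5,0,0,0,0]]'
```

```text
time: 8.93
eef_pos: [0.4811, -0.4153, 0.0618]
tcp_rot: [0.886, 0.464, -0.0, -0.002]
contact_force: [-0.3, -0.1, -1.1]
opening: 1.001
finger_force: 0.0
time: 9.35
eef_pos: [0.4825, -0.4169, 0.0009]
tcp_rot: [0.886, 0.464, 0.0, 0.0]
contact_force: [0.3, 0.3, 0.1]
opening: 0.997
finger_force: 0.0
time: 9.77
eef_pos: [0.4833, -0.4179, 0.0034]
tcp_rot: [0.886, 0.464, 0.0, 0.002]
contact_force: [-0.6, 0.0, 2.8]
opening: 0.699
finger_force: 98.0
time: 10.02
eef_pos: [0.4833, -0.4179, 0.0033]
tcp_rot: [0.886, 0.464, 0.0, 0.002]
contact_force: [0.5, -0.8, 4.7]
opening: 0.707
finger_force: 98.3
```

```bash
python3 -m inch '[[0.5,0,0,-0.02,0],[0.5,0,0,-0.05,0],[0.5,0,0,-0.085,0],[0.5,0,0,-0.12,0],[0.5,0,0,-0.16,0]]'
python3 -m inch '[[0.5,0.0238,-0.0177,0,0],[0.5,0.0476,-0.0354,0,0],[0.5,0.0715,-0.053,0,0],[0.5,0.0953,-0.0707,0,0],[0.5,0.1192,-0.0884,0,0]]'
python3 -m inch '[[0.5,0.0238,-0.0177,0,0],[0.5,0.0476,-0.0354,0,0],[0.5,0.0715,-0.053,0,0],[0.5,0.0953,-0.0707,0,0],[0.5,0.1192,-0.0884,0,0]]'
python3 -m inch '[[0.5,0.0238,-0.0177,0,-7],[0.5,0.0476,-0.0354,0,-14],[0.5,0.0715,-0.053,0,-21],[0.5,0.0953,-0.0707,0,-28],[0.5,0.1192,-0.0884,0,-35]]'
python3 -m inch '[[0.5,0,0,0,-6.7],[0.5,0,0,0,-6.7],[0.5,0,0,0,-6.7],[0.5,0,0,0,-6.7]]'
python3 - <<'E'
from h import *
np.set_printoptions(precision=4,suppress=True)
s=ctrl.get_state();r=R.from_quat(s['tcp_rot']).as_matrix();print(s['qpos'],np.degrees(np.arctan2(r[1,1],r[0,1])))
p=cam('wrist'); save(p,'w3.png')
for x in ctrl.tip_of('cutout',p)[:3]: print('cutout',x['score'],x['at'],at_z(p,[x['at']],.009))
for x in ctrl.tip_of('tape_mid',p)[:3]: print('tape_mid',x['score'],x['at'],at_z(p,[x['at']],s['eef_pos'][2]-.002))
C=cloud(p); px=p['pixels'].astype(int)
yel=(px[:,:,0]>150)&(px[:,:,0]-px[:,:,2]>90)&(C[:,:,2]>s['eef_pos'][2]-.02)&(p['depth']>0)
P=C[yel]; print(len(P), P.min(0),P.max(0))
E
```

```text
time: 10.43
eef_pos: [0.481, -0.4152, 0.1603]
tcp_rot: [0.886, 0.464, -0.001, -0.002]
contact_force: [0.6, -1.0, -1.7]
opening: 0.698
finger_force: 97.6
time: 10.85
eef_pos: [0.4766, -0.2665, 0.1603]
tcp_rot: [0.886, 0.463, -0.0, -0.001]
contact_force: [0.8, 0.7, -1.4]
opening: 0.702
finger_force: 97.7
time: 11.27
eef_pos: [0.4719, -0.1183, 0.1604]
tcp_rot: [0.886, 0.463, -0.0, -0.001]
contact_force: [-0.0, 0.0, -1.8]
opening: 0.706
finger_force: 97.7
time: 11.68
eef_pos: [0.4672, 0.0299, 0.1605]
tcp_rot: [0.704, 0.711, -0.0, -0.001]
contact_force: [-0.4, 0.0, -1.9]
opening: 0.705
finger_force: 97.6
time: 12.02
eef_pos: [0.468, 0.0279, 0.1609]
tcp_rot: [0.664, 0.748, -0.0, -0.0]
contact_force: [-0.8, -0.1, -1.7]
opening: 0.705
finger_force: 97.6
[-0.1573 -0.106   2.1327 -0.0002  1.1155 -0.275 ] 6.7494023532524094
cutout 0.72 [325.8, 186.1] [[0.4678 0.028  0.009 ]]
10995 [ 0.4152 -0.0146  0.1588] [0.5001 0.064  0.2338]
```

View pics/w3.png

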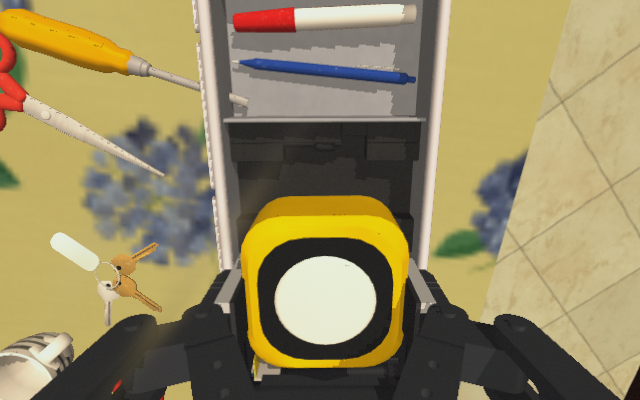

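The wrist view shows the tape held flat and square between the fingers, with its top face around (325,300) and the hook at the lower left. The open black insert is just ahead of it. I'll get the tape's offset in the tool frame.

```bash
python3 - <<'E'
from h import *
np.set_printoptions(precision=4,suppress=True)
s=ctrl.get_state(); p=cam('wrist')
C=cloud(p); px=p['pixels'].astype(int)
L=R.from_quat(s['tcp_rot']).inv().apply(C.reshape(-1,3)-s['eef_pos']).reshape(C.shape)
yel=(px[:,:,0]>120)&(px[:,:,0]-px[:,:,2]>80)&(L[:,:,2]<.02)&(p['depth']>0)
P=L[yel]
print(np.histogram(P[:,2],bins=np.arange(-.06,.024,.004)))
zt=np.median(P[:,2]);T=P[abs(P[:,2]-zt)<.006]; print(zt,np.percentile(T,[0,.5,2,98,99.5,100],axis=0))
print(cv2.minAreaRect((T[:,:2]*1000).astype(np.float32)))
A=np.c_[T[:,:2],np.ones(len(T))];print('tilt',np.linalg.lstsq(A,T[:,2],rcond=None)[0])
# side face (front): points below top
S=P[(P[:,2]>zt+.008)]; print('front',len(S),np.percentile(S[:,0],[50,90,98]) if len(S) else 0)
E
```

```text
(array([   0,    0,    0,    0,    0,    0,    0, 1119, 7569,  592,  484,
        393,  371,  343,  312,   89,    0,    0,    0,    0]), array([-0.06 , -0.056, -0.052, -0.048, -0.044, -0.04 , -0.036, -0.032,
       -0.028, -0.024, -0.02 , -0.016, -0.012, -0.008, -0.004,  0.   ,
        0.004,  0.008,  0.012,  0.016,  0.02 ]))
-0.02681472997192965 [[-0.0391 -0.0323 -0.0298]
 [-0.0311 -0.0314 -0.0289]
 [-0.0287 -0.0306 -0.0286]
 [ 0.0343  0.0285 -0.0222]
 [ 0.0345  0.0294 -0.0212]
 [ 0.0349  0.03   -0.0208]]
((-1.8824272155761719, -0.83453369140625), (62.29263687133789, 73.47731018066406), 89.00167083740234)
tilt [ 0.0171  0.0003 -0.0269]
front 1836 [0.0341 0.0344 0.0346]
```

```bash
python3 -m inch '[[0.5,-0.001,0,0.03,-0.3],[0.5,-0.001,0,0.06,-0.3],[0.5,-0.001,0,0.09,-0.3],[0.5,-0.001,0,0.11,-0.3],[0.5,-0.001,0,0.123,-0.3]]'
python3 -m inch '[[0.5,0,0,0.003,0],[0.5,0,0,0.006,0],[0.5,0,0,0.008,0],[0.5,0,0,0.010,0],[0.5,0,0,0.010,0]]'
python3 -m inch '[[0.5,0,0,0.002,0],[0.5,0,0,0.004,0],[0.5,0,0,0.006,0],[0.5,0,0,0.006,0]]'
```

```text
time: 12.63
eef_pos: [0.4666, 0.027, 0.0356]
tcp_rot: [0.662, 0.75, -0.001, -0.002]
contact_force: [0.2, 0.4, -1.6]
opening: 0.702
finger_force: 97.6
time: 13.05
eef_pos: [0.4692, 0.0271, 0.0291]
tcp_rot: [0.661, 0.75, 0.0, 0.001]
contact_force: [-0.4, 0.8, -1.9]
opening: 0.705
finger_force: 97.6
time: 13.38
eef_pos: [0.4687, 0.0273, 0.0224]
tcp_rot: [0.661, 0.75, 0.0, 0.0]
contact_force: [-0.1, -0.4, -1.9]
opening: 0.702
finger_force: 97.8
```

```bash
python3 -m inch '[[0.5,0,0,0.001,0],[0.5,0,0,0.002,0],[0.5,0,0,0.003,0],[0.5,0,0,0.003,0]]'
python3 -m inch '[[0.5,0,0,0.001,0],[0.5,0,0,0.002,0],[0.5,0,0,0.003,0],[0.5,0,0,0.003,0]]'
```

```text
time: 13.72
eef_pos: [0.4693, 0.0272, 0.0209]
tcp_rot: [0.661, 0.75, 0.0, 0.0]
contact_force: [-2.6, 0.1, 7.9]
opening: 0.706
finger_force: 98.7
time: 14.05
eef_pos: [0.47, 0.0273, 0.0178]
tcp_rot: [0.661, 0.75, 0.001, 0.001]
contact_force: [0.1, 0.9, 4.8]
opening: 0.707
finger_force: 98.4
```

```bash
python3 -m inch '[[0.5,0,0,0.001,0],[0.5,0,0,0.002,0],[0.5,0,0,0.003,0],[0.5,0,0,0.003,0]]'
python3 -m inch '[[0.5,0,0,0.001,0],[0.5,0,0,0.002,0],[0.5,0,0,0.002,0]]'
python3 -m inch '[[0.5,0,0,0.001,0],[0.5,0,0,0.002,0],[0.5,0,0,0.002,0]]'
```

```text
time: 14.38
eef_pos: [0.4702, 0.0273, 0.0147]
tcp_rot: [0.661, 0.75, 0.001, 0.001]
contact_force: [1.4, 1.4, 4.7]
opening: 0.703
finger_force: 98.2
time: 14.63
eef_pos: [0.4702, 0.0272, 0.0125]
tcp_rot: [0.661, 0.75, 0.001, 0.002]
contact_force: [2.2, 0.9, 4.7]
opening: 0.701
finger_force: 98.2
time: 14.88
eef_pos: [0.4703, 0.0271, 0.0122]
tcp_rot: [0.661, 0.75, 0.0, 0.001]
contact_force: [-5.2, 1.3, 19.8]
opening: 0.702
finger_force: 100.0
```

```bash
python3 -m inch '[[0.5,0,0,0.001,0],[0.5,0,0,0.002,0],[0.5,0,0,0.002,0]]'
python3 -m inch '[[0.1,0,0,0,0],[0.1,0,0,0,0],[0.1,0,0,0,0],[0.1,0,0,-0.002,0],[0.1,0,0,-0.005,0]]'
python3 -m inch '[[0.1,0,0,-0.02,0],[0.1,0,0,-0.05,0],[0.1,0,0,-0.085,0],[0.1,0,0,-0.12,0],[0.1,0,0,-0.16,0]]'
python3 -m inch '[[0.1,0,0,-0.03,0],[0.1,0,0,-0.06,0],[0.1,0,0,-0.06,0]]'
python3 - <<'E'
from h import *
np.set_printoptions(precision=4,suppress=True)
p=cam('wrist'); save(p,'w4.png')
C=cloud(p); px=p['pixels'].astype(int)
def fit(C,px):
    m=(px[:,:,0]>120)&(px[:,:,0]-px[:,:,2]>80)&(np.hypot(C[:,:,0]-.4675,C[:,:,1]-.0284)<.06)&(C[:,:,2]>.03)
    P=C[m];z=np.median(P[:,2]);T=P[abs(P[:,2]-z)<.006]
    print(len(T),'ztop',z,cv2.minAreaRect((T[:,:2]*1000).astype(np.float32)))
    print('tilt',np.linalg.lstsq(np.c_[T[:,:2]-[.4675,.0284],np.ones(len(T))],T[:,2],rcond=None)[0])
fit(C,px)
F=C.reshape(-1,3);k=(F[:,2]>.05)&(F[:,2]<.06);print('rail z',np.median(F[k][:,2]),k.sum())
E
```

```text
time: 15.13
eef_pos: [0.4703, 0.0272, 0.0122]
tcp_rot: [0.661, 0.75, -0.0, -0.0]
contact_force: [-12.8, 1.7, 35.1]
opening: 0.703
finger_force: 102.0
time: 15.55
eef_pos: [0.4674, 0.0274, 0.0115]
tcp_rot: [0.661, 0.75, -0.001, -0.001]
contact_force: [-0.2, 0.2, -0.5]
opening: 0.898
finger_force: 0.0
time: 15.97
eef_pos: [0.4671, 0.0275, 0.1726]
tcp_rot: [0.661, 0.75, -0.001, -0.001]
contact_force: [0.5, -0.2, 0.1]
opening: 0.902
finger_force: 0.0
time: 16.22
eef_pos: [0.4719, 0.0268, 0.2398]
tcp_rot: [0.661, 0.75, 0.003, 0.006]
contact_force: [1.2, -0.1, 1.5]
opening: 0.899
finger_force: 0.0
1563 ztop 0.03936987128503894 ((469.3653564453125, 25.752626419067383), (61.343074798583984, 72.22435760498047), 8.550125122070312)
tilt [-0.0013 -0.0131  0.0393]
rail z 0.05264391823741388 10343
```

View pics/w4.png

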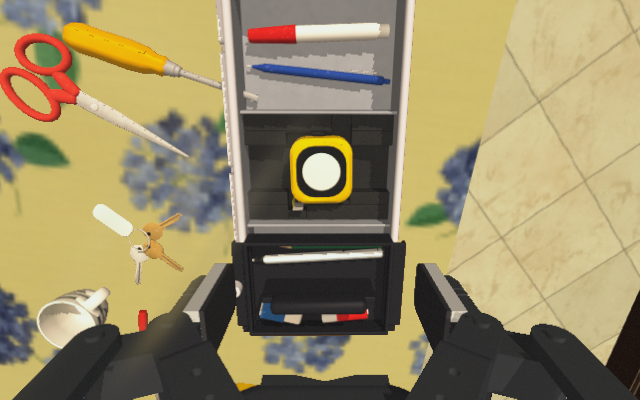

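The view shows the tape seated in its pocket at (321,171), top at about 41 mm relative to the rail. A press on the top with shut fingers, toward the hook side, will make sure it's home.

```bash
python3 -m inch '[[1,-0.006,0,0.03,0],[1,-0.012,0,0.06,0],[1,-0.012,0,0.09,0],[1,-0.012,0,0.12,0],[1,-0.012,0,0.145,0]]' 40
python3 -m inch '[[1,0,0,0.015,0],[1,0,0,0.025,0],[1,0,0,0.035,0],[1,0,0,0.04,0],[1,0,0,0.04,0]]'
```

```text
time: 16.68
eef_pos: [0.4676, 0.0157, 0.0835]
tcp_rot: [0.661, 0.75, -0.001, -0.002]
contact_force: [-0.3, 0.7, -0.3]
opening: 0.187
finger_force: 0.0
time: 17.1
eef_pos: [0.4693, 0.0155, 0.0463]
tcp_rot: [0.661, 0.75, -0.001, -0.001]
contact_force: [-0.1, 0.5, -0.4]
opening: -0.001
finger_force: 0.0
```

```bash
python3 -m inch '[[1,0,0,0.002,0],[1,0,0,0.004,0],[1,0,0,0.005,0],[1,0,0,0.005,0]]'
python3 -m inch '[[1,0,0,0.001,0],[1,0,0,0.002,0],[1,0,0,0.002,0]]'
```

```text
time: 17.43
eef_pos: [0.4703, 0.0153, 0.0428]
tcp_rot: [0.661, 0.75, 0.0, 0.0]
contact_force: [-0.4, -0.5, -0.2]
opening: -0.0
finger_force: 0.0
time: 17.68
eef_pos: [0.4704, 0.0151, 0.0411]
tcp_rot: [0.661, 0.75, -0.0, 0.0]
contact_force: [-1.5, -1.4, 4.5]
opening: -0.005
finger_force: 2.1
```

Contact came at z = 0.041, which is exactly the height for fully home (9 + 32 mm). A firm press to finish, then I'll go to the tray grip.

```bash
python3 -m inch '[[1,0,0,0.002,0],[1,0,0,0.003,0],[1,0,0,0.003,0]]'
python3 -m inch '[[1,0,0,-0.03,0],[1,0,0,-0.06,0],[1,0,0,-0.1,0],[1,0,0,-0.14,0],[1,0,0,-0.175,0]]'
python3 -m inch '[[0.45,-0.021,0,0,0],[0.45,-0.042,0,0,0],[0.45,-0.063,0,0,0],[0.45,-0.084,0,0,0],[0.45,-0.102,0.001,0,0]]'
python3 -m inch '[[0.45,0,0,0,-7],[0.45,0,0,0,-14],[0.45,0,0,0,-21],[0.45,0,0,0,-28],[0.45,0,0,0,-35]]'
python3 -m inch '[[0.45,0,0,0,-7],[0.45,0,0,0,-14],[0.45,0,0,0,-21],[0.45,0,0,0,-28],[0.45,0,0,0,-35]]'
python3 -m inch '[[0.45,0,0,0,-7],[0.45,0,0,0,-14],[0.45,0,0,0,-20],[0.45,0,0,0,-20],[0.45,0,0,0,-20]]'
python3 - <<'E'
from h import *
np.set_printoptions(precision=4,suppress=True)
s=ctrl.get_state();r=R.from_quat(s['tcp_rot']).as_matrix();print(np.degrees(np.arctan2(r[1,1],r[0,1])))
C=cloud(cam('wrist')).reshape(-1,3);k=(C[:,2]>.1)&(C[:,2]<.112)
q=cv2.minAreaRect((C[k][:,:2]*1000).astype(np.float32));print(k.sum(),q,delta([q[0][0]/1000,q[0][1]/1000,.082]))
E
```

```text
time: 17.93
eef_pos: [0.4706, 0.0151, 0.0409]
tcp_rot: [0.661, 0.751, -0.001, -0.001]
contact_force: [-11.3, -0.2, 25.2]
opening: -0.001
finger_force: 12.5
time: 18.35
eef_pos: [0.47, 0.0155, 0.2148]
tcp_rot: [0.661, 0.75, 0.001, 0.001]
contact_force: [1.2, -0.6, -1.4]
opening: 0.002
finger_force: 0.0
time: 18.77
eef_pos: [0.4837, -0.0867, 0.2123]
tcp_rot: [0.661, 0.75, 0.0, 0.0]
contact_force: [-0.0, -0.1, -1.0]
opening: 0.547
finger_force: 0.0
time: 19.18
eef_pos: [0.4837, -0.0856, 0.212]
tcp_rot: [0.402, 0.916, 0.0, -0.0]
contact_force: [0.1, -0.6, 0.1]
opening: 0.55
finger_force: 0.0
time: 19.6
eef_pos: [0.4837, -0.0855, 0.212]
tcp_rot: [0.108, 0.994, 0.0, -0.0]
contact_force: [0.1, 1.1, 0.6]
opening: 0.552
finger_force: 0.0
time: 20.02
eef_pos: [0.4837, -0.0856, 0.2121]
tcp_rot: [-0.062, 0.998, 0.0, -0.0]
contact_force: [0.2, 0.3, -0.2]
opening: 0.549
finger_force: 0.0
97.07946551230866
2031 ((480.4120788574219, -86.28370666503906), (88.63024139404297, 13.743123054504395), 6.678951740264893) [ 0.0033 -0.0003  0.1301]
```

```bash
python3 -m inch '[[0.45,0.002,0,0.035,0],[0.45,0.002,0,0.07,0],[0.45,0.002,0,0.1,0],[0.45,0.002,0,0.12,0],[0.45,0.002,0,0.13,0]]'
python3 -m inch '[[0.45,0,0,0,0],[1,0,0,0,0],[1,0,0,0,0],[1,0,0,0,0],[1,0,0,0,0]]' 60
python3 -m inch '[[1,0,0.005,0,0],[1,0,0.015,0,0],[1,0,0.03,0,0],[1,0,0.045,0,0],[1,0,0.06,0,0]]'
python3 -m inch '[[1,0,0.015,0,0],[1,0,0.03,0,0],[1,0,0.042,0,0],[1,0,0.05,0,0],[1,0,0.055,0,0]]'
python3 -m inch '[[1,0,0,0,0],[1,0,0,0,0],[1,0,0,0,0]]'
python3 - <<'E'
from h import *
c=np.array([.4675,.0285]);y=np.array([-np.sin(.1225),np.cos(.1225)])
print((ctrl.get_state()['eef_pos'][:2]-c)@y)
E
```

```text
time: 20.48
eef_pos: [0.4795, -0.085, 0.0789]
tcp_rot: [-0.062, 0.998, 0.001, -0.003]
contact_force: [-0.3, 1.0, -0.4]
opening: 0.555
finger_force: 0.0
time: 20.9
eef_pos: [0.4831, -0.0849, 0.0846]
tcp_rot: [-0.062, 0.998, 0.001, 0.002]
contact_force: [-0.1, 6.2, 3.8]
opening: 0.147
finger_force: 60.7
time: 21.32
eef_pos: [0.4763, -0.0291, 0.0846]
tcp_rot: [-0.063, 0.998, -0.004, 0.003]
contact_force: [1.1, -11.1, -1.8]
opening: 0.148
finger_force: 60.4
time: 21.73
eef_pos: [0.4692, 0.0276, 0.0846]
tcp_rot: [-0.063, 0.998, -0.001, 0.003]
contact_force: [0.1, -1.7, 2.6]
opening: 0.152
finger_force: 60.9
time: 21.98
eef_pos: [0.469, 0.0295, 0.0846]
tcp_rot: [-0.062, 0.998, 0.001, 0.002]
contact_force: [-0.5, 7.0, 6.9]
opening: 0.147
finger_force: 61.5
0.0007625620113430083
```

In the notch. I'll release, retreat and check.

```bash
python3 -m inch '[[0.45,0,0,0,0],[0.45,0,0,0,0],[0.45,0,0,0,0],[0.45,0,0,0,0]]'
python3 -m inch '[[0.45,0,0,-0.03,0],[0.45,0,0,-0.06,0],[0.45,0,0,-0.1,0],[0.45,0,0,-0.13,0],[0.45,0,0,-0.16,0]]'
python3 -m inch '[[0.45,0,-0.035,0,0],[0.45,0,-0.07,0,0],[0.45,0,-0.105,0,0],[0.45,0,-0.14,0,0],[0.45,0,-0.17,0,0]]'
python3 -m inch '[[0.45,0,-0.035,0,0],[0.45,0,-0.07,0,0],[0.45,0,-0.07,0,0],[0.45,0,-0.07,0,0]]'
python3 - <<'E'
from h import *
p=cam('top');save(p,'top9.png');C=cloud(p)[100:260,120:340].reshape(-1,3)
r=[]
for lo,hi in[(.05,.06),(.069,.079),(.1,.112)]:
    k=(C[:,2]>lo)&(C[:,2]<hi)&(C[:,1]>-.16)
    q=cv2.minAreaRect((C[k][:,:2]*1000).astype(np.float32));r.append(q);print(k.sum(),q)
print((np.array(r[2][0])-r[0][0])@[-.1222,.9925],ctrl.get_state()['time'])
E
```

```text
time: 22.32
eef_pos: [0.4671, 0.028, 0.0822]
tcp_rot: [-0.063, 0.998, -0.0, -0.0]
contact_force: [0.2, 0.9, -0.4]
opening: 0.551
finger_force: 0.0
time: 22.73
eef_pos: [0.4672, 0.0279, 0.2442]
tcp_rot: [-0.063, 0.998, -0.0, 0.0]
contact_force: [-0.0, -0.3, -0.4]
opening: 0.552
finger_force: 0.0
time: 23.15
eef_pos: [0.4885, -0.1427, 0.2422]
tcp_rot: [-0.063, 0.998, -0.0, -0.0]
contact_force: [0.4, 0.3, -0.1]
opening: 0.548
finger_force: 0.0
time: 23.48
eef_pos: [0.4971, -0.2115, 0.2417]
tcp_rot: [-0.061, 0.998, 0.0, -0.001]
contact_force: [0.5, -0.3, 0.2]
opening: 0.551
finger_force: 0.0
2063 ((469.9468078613281, 28.78619384765625), (166.4103240966797, 354.44976806640625), 8.269519805908203)
401 ((469.3428039550781, 28.663902282714844), (151.02362060546875, 107.99862670898438), 7.72295618057251)
303 ((467.15142822265625, 27.862834930419922), (89.22419738769531, 14.960860252380371), 7.135351657867432)
-0.5748383335113525 23.5333
```

View pics/top9.png

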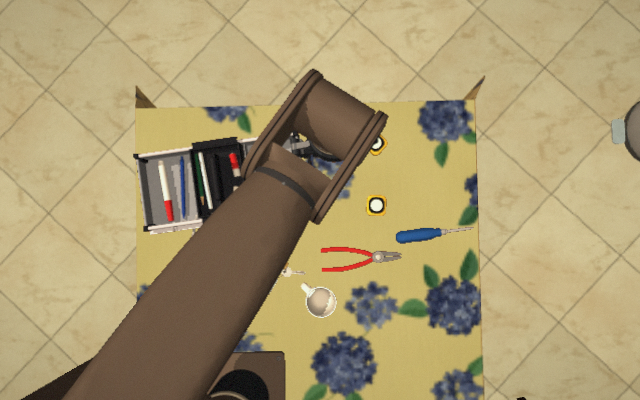

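The top view shows the tray back over the middle (about (220,175), within 1 mm of the stop). The pliers and screwdriver are unmoved and the arm is clear.

```bash
python3 -c "
from plant import ctrl
print(ctrl.sign_off())"
```

```text
the job is handed in; nothing more can be done
None
```

The tape measure is pressed fully home in its cutout, the tray is back at its middle stop over it, the pliers and screwdriver were not touched, and the job is handed in at about 23.5 s of the 67 s allowed.

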